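# Set the polarizer ring of a strain viewer to its rider

### The job

The strain viewer's polarizer ring must be set for checking the glass bottle that stands on it: push the upright pin of the ring's lever round the scale with a fingertip until the lever lies right over the middle of the small rider that is clamped on the scale rim, then leave it there. Only push, lightly, and never grip or lift anything; the rider, the viewer, the bottle on it and the things standing around must stay where they are.

Things in the scene. Friction and masses are not known exactly. Their poses are not given: they have to be found in the camera images.
- viewer: the strain viewer: round grey lamp housing, 156 mm in diameter, with an aluminium scale flange 184 mm in diameter (top at 50 mm; marks every 10 degrees), a white stage 106 mm in diameter and round it a black ring 146 mm in diameter. Loose on the bench, about 4 kg. Origin: at bench height on the ring's vertical axis; z up; the scale's middle lies along its own -x, roughly toward the robot
- ring (a joint): angle of the polarizer ring in rad, between end stops at -1.3 and 1.3; 0 when the lever points along the viewer's own -x, positive counterclockwise seen from above (lever toward the robot's right). Light friction, about 0.12 N m (1 N at the pin); it stays where it is left, without spring
- lever_pin (a point): upright steel pin at the end of the ring's lever, 12 mm thick, 115 mm from the ring's axis, 56 to 107 mm above the bench; the point is on its axis at 87 mm. A steel rod, 6 mm thick, 64 mm above the bench, joins it to the ring and is the pointer over the scale. Own x points to the ring's axis. A fingertip 70 mm or more above the bench pushes the pin and clears rod and rider
- rider (a joint): angle of the rider on the scale rim in rad, the same zero and direction as joint ring: the lever lies over the rider when both angles are equal. It is held by friction of about 0.25 N m
- rider_mark (a point): the rider, a small dark steel saddle with a thumbscrew, 14 mm wide on the rim of the scale flange, 82 to 109 mm from the ring's axis, top 55 mm above the bench, with a fine black line along its middle. The point is on its top in the middle, 92 mm from the ring's axis. Own x points to the ring's axis
- stage (a point): the middle of the top of the viewer's white stage, 68 mm above the bench, on the ring's axis
- glass_bottle: clear glass bottle with blue screw cap, 68 mm in diameter, 152 mm high, standing loose on the viewer's stage (its top is about 220 mm above the bench); origin at the centre of its underside, z up
- small_bottle: bystander: small plastic bottle with white cap, 37 mm in diameter, 85 mm high, on the bench at the left of the viewer; origin at its underside
- cap: bystander: blue screw cap, 53 mm in diameter, 26 mm high, on the bench at the right of the viewer; origin at its underside
- tweezers: bystander: steel tweezers, 129 x 16 x 9 mm, lying on the bench in front of the viewer; origin at the underside, half-way along
- squeeze_bottle: bystander: translucent wash bottle with a bent spout, 80 mm in diameter, 190 mm high, at the left back; origin at its underside
- rack: bystander: white wire test-tube rack with tubes, 60 x 200 x 132 mm, at the right; origin at its underside
There are look-alikes about, which are no part of the job. What is shaped like the glass_bottle but pink is not meant.

How it is judged:
At the end, for the whole second after the job is handed in: the lever lies over the middle of the rider within 0.05 rad (less than a third of a scale division) and the ring is at rest; viewer and rider within 12 mm of where they were, the glass bottle upright on the stage within 15 mm of where it was, the other loose things within 20 mm (angle between the x axis of lever_pin and the x axis of rider_mark, either way round below 0.05 rad and velocity of joint ring between -0.03 and 0.03 rad/s and distance of each of viewer, rider_mark from where it was at the start of the episode below 0.012 m and distance of glass_bottle from where it was at the start of the episode below 0.015 m and horizontal distance between glass_bottle and stage below 0.03 m and angle between glass_bottle's own z axis and vertical below 0.1 rad and distance of each of small_bottle, cap, tweezers, squeeze_bottle, rack from where it was at the start of the episode below 0.02 m); the robot touches nothing.
It fails at once if the lever, or any part of the viewer, is gripped or pushed hard (fingers or arm press on it with more than 20 N) (contact force between any of the fingers, the arm and viewer above 20 N).
It fails at once if the viewer is lifted, or shoved more than 12 mm (height (world z) of viewer above 0.006 m or distance of viewer from where it was at the start of the episode above 0.012 m).
It fails at once if the rider is moved more than 12 mm (distance of rider_mark from where it was at the start of the episode above 0.012 m).
It fails at once if the glass bottle on the stage is lifted, moved more than 15 mm or tipped (distance of glass_bottle from where it was at the start of the episode above 0.015 m or angle between glass_bottle's own z axis and vertical above 0.2 rad).
It fails at once if a bystander is moved more than 20 mm (distance of any of small_bottle, cap, tweezers, squeeze_bottle, rack from where it was at the start of the episode above 0.02 m).
It also fails if it takes over 48 s, if anything falls off the work surface, if the arm or the gripper's body presses on something with over 40 N, if the wrist force passes 120 N, or if a joint passes its speed limit or range.

### The arm

A 6-joint arm with a two-finger parallel gripper is mounted at the origin on a cart in front of the work surface, level with it; the furniture and walls round the work are solid. World frame = base frame: x ahead of the robot, y to its left, z up, the work surface at z = 0. Lengths are in m, angles in rad, forces in N, time in s.
With the tool pointing down it reaches from about 0.35 to 0.975 m from the base axis. Payload 4.9 kg.
Tool frame: the origin (TCP) lies at the very end of the fingers, on their centre line; the grasp point (between the pads) lies ctrl.grip_point_offset behind it (ctrl.grip_point_offset is the distance from the TCP to the grasp point, in m); z points along the fingers, y is the direction in which the jaws open and shut (so a half turn about z gives the same grasp; the last joint's range is limited). The gripper opens to 85 mm and grips with 20 to 120 N. Pads are 22 mm wide; open, the fingers measure 114 mm over their backs; the gripper's body (76 mm by 85 mm) begins 54 mm behind the grasp point. The pads swing forward as they close: fully open they stand 13 mm farther back than shut.
Start: joints at [-1.449, 0.053, 1.613, -0, 1.476, -0.119], TCP at [0.149, -0.607, 0.231] pointing down, gripper open.
Joint ranges: [-3.01, 3.01], [-1.01, 2.22], [0.06, 2.58], [-1.02, 4.17], [0.09, 2.62], [-3.14, 3.14]. Speed limits (rad/s): [2.57, 2.57, 3.14, 3.14, 3.14, 3.14].

### API

Orientations are given as a rotation vector (axis times angle).
In Python, from station import ctrl gives the robot as it stands. The module is installed in compiled form; this text tells all that it offers.
- The arm moves only by the shell command python3 -m creep 'ROWS' [FORCE]. ROWS is JSON, a list of rows, each a list of 5 numbers: the closure in counts, from 0 (fully open) to 255 (shut), then the shift along the tool's x, y, z in mm, then the turn about the tool's z in rad. A call has 1 to 12 rows; each row is the pose to reach, as a shift and turn from the pose commanded when the call began, along the tool's axes at that moment; what a row does not reach only later rows make up. A row lasts 1/12 s, in which the tool goes at most 41.7 mm and 7.16 degrees, less where a joint would pass 70% of its speed; a pose out of reach is approached as far as the arm can. A call with a gripper value outside its range is refused whole. The fingers move at their own pace and stop on an object; FORCE is the grip in N (left out, the last holds). Time passes only in rows, so rows that repeat a pose let the fingers close. It gives the time, the measured TCP pose, the force and the opening at its end, in the units of the state.
- ctrl.get_obs(): the state, without advancing time (a new reading comes with each control period).
- ctrl.get_image(name): name is "side" or "top" or "wrist"; returns the picture (400x640x3 uint8, red, green, blue); there is no depth.
- ctrl.calibration(name): a dict with "fx", "fy", "cx", "cy" (pixels), "R" (3x3) and "t" (3): a world point X has camera coordinates R X + t. Camera axes: x right, y down, z forward; pixel columns grow to the right and rows downward; lengths in m; the calibration is good to about 2 mm. A picture is of the moment at which its call begins: read the wrist's pose just before it. calibration takes no time and is no camera call; for the wrist camera it gives the pose at the moment of the call.
- ctrl.finish_job(): hands the job in, once; it reports no verdict.
Trained networks look in the newest picture that a camera, given by its name, has taken for a name from the list of things; names that differ only in an ending like _2 or _b are one class to them, and where a whole thing is asked for, a point or a joint stands for the part that bears it (a point fixed in the world has none). Each returns a list of dicts, best first, with "conf" (0 to 1); they miss things now and then, are a little off and sometimes report something else, mostly with a low value. They report only what shows in the picture. A call takes as long as a camera call. They do not tell look-alikes from the thing itself.
- ctrl.boxes_of(camera, label): "rect" ([left, top, width, height] in pixels, round what is visible of it).
- ctrl.outline_of(camera, label): "mask" (400x640 bool, what is visible of it) and "rect" ([left, top, width, height] in pixels, round what is visible of it).
The state is a dict: "t": time; "q": joint angles; "dq": joint speeds; "effort": joint torques, N m; "tool_pos": TCP position; "tool_rot": TCP orientation; "contact_force": force on the tool from outside, world axes, zero at the start; "wrist_torque": the same for the moment, N m; "opening": finger opening in m.
Only numpy, scipy, OpenCV 4.12 (cv2) and the standard library are available. Lean on these libraries where they do the work, as an engineer would, in place of code of your own. Each camera call takes 0.05 s, during which the arm holds its last target. There are 200 camera calls.

## Working session

There is one attempt and no reset: what is moved stays moved. The work goes in short steps, Python scripts to look and compute and a shell command to move; the robot and the scene stay as the last step left them, time stands still between calls to the robot, and variables do not carry over. Pictures are saved under pics/ and viewed, about 8 in all and at most 12, crops included, and the job is handed in when it is done.

```bash
mkdir -p pics; cat > h.py <<'E'
from station import ctrl
import numpy as np, cv2
def save(n,f,crop=None,s=1):
    im=ctrl.get_image(n)
    if crop: x,y,w,h=crop; im=im[y:y+h,x:x+w]
    if s!=1: im=cv2.resize(im,None,fx=s,fy=s,interpolation=cv2.INTER_CUBIC)
    cv2.imwrite('pics/'+f,im[:,:,::-1])
def ray(n,u,v,z):
    c=ctrl.calibration(n);R=np.array(c['R']);t=np.array(c['t'])
    d=R.T@np.array([(u-c['cx'])/c['fx'],(v-c['cy'])/c['fy'],1]);o=-R.T@t
    return o+d*(z-o[2])/d[2]
def proj(n,X):
    c=ctrl.calibration(n);p=np.array(c['R'])@np.array(X)+np.array(c['t'])
    return [c['fx']*p[0]/p[2]+c['cx'],c['fy']*p[1]/p[2]+c['cy']]
E
python3 - <<'E'
from h import *
o=ctrl.get_obs();print(o['t'],o['tool_pos'],o['tool_rot'],o['opening'],ctrl.grip_point_offset)
from scipy.spatial.transform import Rotation as Ro
print(Ro.from_rotvec(o['tool_rot']).as_matrix().round(3))
save('top','top1.png');save('side','side1.png')
for c in ['top','side']:
  k=ctrl.calibration(c);print(c,k['fx'],(-np.array(k['R']).T@np.array(k['t'])).round(3))
  for l in ['viewer','lever_pin','rider_mark','glass_bottle','stage']:
    print(c,l,[(np.round(b['rect']).tolist(),round(b['conf'],2)) for b in ctrl.boxes_of(c,l)])
E
```

```text
0.0 [ 0.14898733 -0.606336    0.23005983] [-3.11680030e+00 -3.77090134e-01 -6.35388313e-05] 0.08543556377062758 0.0187
[[ 0.971  0.238 -0.   ]
 [ 0.238 -0.971  0.002]
 [ 0.    -0.002 -1.   ]]
top 505.2312829452442 [-0.049  0.176  1.704]
top viewer [([258.0, 160.0, 64.0, 53.0], 0.72)]
top lever_pin [([263.0, 167.0, 57.0, 37.0], 0.6)]
top rider_mark [([405.0, 133.0, 56.0, 31.0], 0.44)]
top glass_bottle [([216.0, 176.0, 24.0, 29.0], 0.93), ([345.0, 181.0, 22.0, 25.0], 0.76), ([275.0, 159.0, 20.0, 32.0], 0.64)]
top stage [([259.0, 164.0, 59.0, 51.0], 0.91)]
side 431.65148660435244 [-0.036  0.606  1.08 ]
side viewer [([259.0, 195.0, 62.0, 63.0], 0.81)]
side lever_pin [([265.0, 193.0, 59.0, 54.0], 0.93)]
side rider_mark []
side glass_bottle [([213.0, 230.0, 30.0, 51.0], 0.78), ([279.0, 181.0, 28.0, 53.0], 0.65), ([354.0, 176.0, 28.0, 47.0], 0.57), ([316.0, 242.0, 26.0, 47.0], 0.57)]
side stage [([259.0, 191.0, 67.0, 70.0], 0.85)]
```

```bash
python3 - <<'E'
from h import *
a=cv2.imread('pics/top1.png');b=cv2.imread('pics/side1.png')
x=cv2.resize(a[140:240,190:390],(800,400),interpolation=cv2.INTER_CUBIC)
cv2.imwrite('pics/topc.png',x)
cv2.imwrite('pics/both.png',np.vstack([cv2.resize(b[120:320,180:430],(750,600))]))
print(ray('top',290,188,.05),ray('side',290,230,.05))
E
```

```text
[0.5410826  0.11914943 0.05      ] [0.54708982 0.14507662 0.05      ]
```

View pics/topc.png

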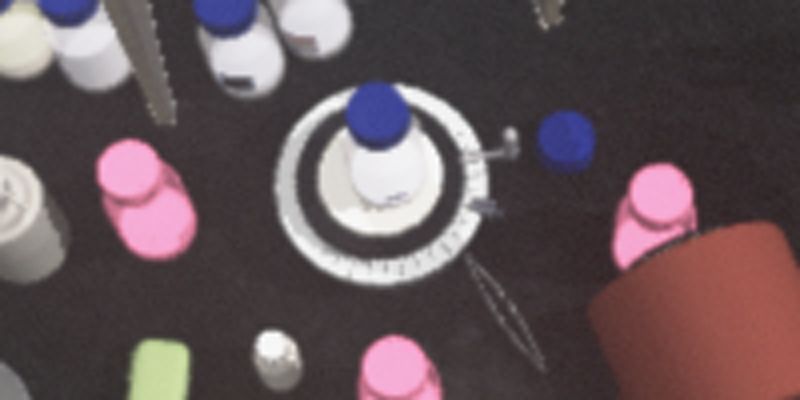

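View pics/both.png

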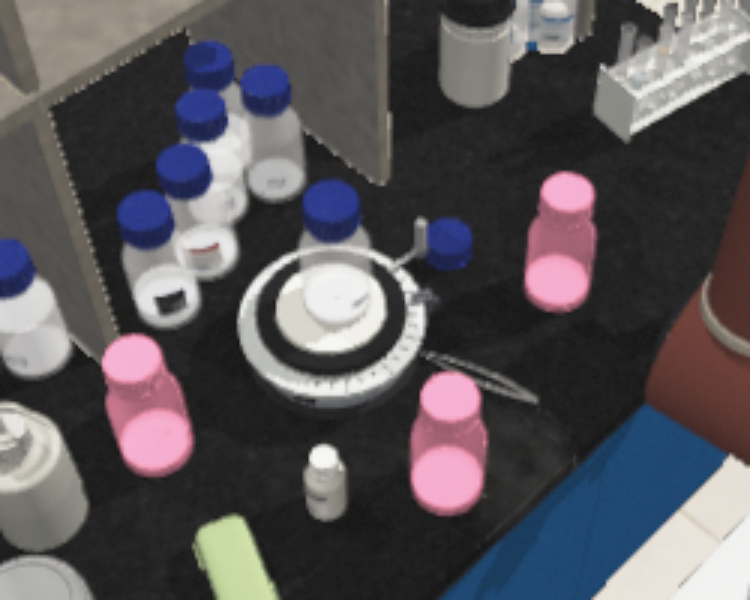

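Top view (crop/4 + (190,140)): the flange centre is at crop (381,184), the pin top at (511,135) and the rider at (485,207). So the lever must turn clockwise, towards the robot. The cap is right of the pin, and the clear bottle with the blue cap is on the stage.

```bash
python3 - <<'E'
from h import *
T=lambda x,y:(190+x/4,140+y/4); S=lambda x,y:(180+x/3,120+y/3)
def tri(a,b):
    A=[];B=[]
    for n,(u,v) in (('top',a),('side',b)):
        c=ctrl.calibration(n);P=np.c_[c['R'],c['t']]
        x=(u-c['cx'])/c['fx'];y=(v-c['cy'])/c['fy']
        A+=[x*P[2]-P[0],y*P[2]-P[1]]
    A=np.array(A);return np.linalg.lstsq(A[:,:3],-A[:,3],rcond=None)[0].round(4)
c=ray('top',*T(381.5,184),.05);print('centre top',c,'side',ray('side',*S(333,321),.05))
print('pin',ray('top',*T(511,133),.107),ray('side',*S(421,222),.107),tri(T(511,133),S(421,222)))
print('rider',ray('top',*T(487,207),.055),ray('side',*S(426,296),.055))
print('cap',ray('top',*T(567,140),.026))
print('pink',ray('top',*T(660,190),.15))
E
python3 -m creep '[[255,0,0,0,0]]' 20
```

```text
centre top [0.55258836 0.13274948 0.05      ] side [0.55303569 0.13565994 0.05      ]
pin [0.54640402 0.01729574 0.107     ] [0.54824291 0.01859908 0.107     ] [0.5479 0.0176 0.1057]
rider [0.50558815 0.05055631 0.055     ] [0.50773529 0.05181399 0.055     ]
cap [ 0.55664713 -0.036801    0.026     ]
pink [ 0.4493831  -0.08189917  0.15      ]
t: 0.68
tool_pos: [0.1491, -0.607, 0.2314]
tool_rot: [3.119, 0.377, 0.0]
contact_force: [-0.1, 0.5, 0.2]
opening: 0.0753
```

```bash
python3 -c "
from h import *
print(ray('top',327,146,0),ray('top',227,170,0))"
python3 -m creep '[[255,35,-31,0,0],[255,70,-62,0,0],[255,100,-88,0,0],[255,130,-114,0,0],[255,160,-141,0,0],[255,190,-167,0,0],[255,220,-194,0,0],[255,250,-220,0,0],[255,280,-246,0,0],[255,310,-273,0,0],[255,340,-299,0,0],[255,370,-326,0,0]]'
python3 -m creep '[[255,30,-26,0,0.08],[255,60,-53,0,0.16],[255,90,-79,0,0.24],[255,120,-106,0,0.32],[255,150,-132,0,0.4],[255,175,-155,0,0.48],[255,195,-170,0,0.48],[255,202,-177,0,0.48],[255,202,-177,0,0.48]]'
python3 - <<'E'
from h import *
from scipy.spatial.transform import Rotation as Ro
o=ctrl.get_obs();print(o['t'],o['tool_pos']);print(Ro.from_rotvec(o['tool_rot']).as_matrix().round(3))
save('wrist','w1.png')
for l in ['rider_mark','lever_pin','viewer']:
    print(l,[(np.round(b['rect']).tolist(),round(b['conf'],2)) for b in ctrl.boxes_of('wrist',l)])
E
```

```text
[ 0.68038802 -0.05511995  0.        ] [0.68781984 0.31936831 0.        ]
t: 1.68
tool_pos: [0.4314, -0.2004, 0.2318]
tool_rot: [3.118, 0.377, 0.002]
contact_force: [1.4, -0.9, -0.6]
opening: -0.0001
t: 2.43
tool_pos: [0.5852, 0.0196, 0.2311]
tool_rot: [-3.12, 0.37, 0.001]
contact_force: [-0.4, -0.5, -0.3]
opening: 0.0002
2.4333 [0.58516623 0.01955848 0.23113934]
[[ 0.972 -0.234 -0.   ]
 [-0.234 -0.972  0.   ]
 [-0.    -0.    -1.   ]]
rider_mark []
lever_pin [([174.0, 161.0, 164.0, 114.0], 0.9)]
viewer [([163.0, 142.0, 173.0, 136.0], 0.67)]
```

View pics/w1.png

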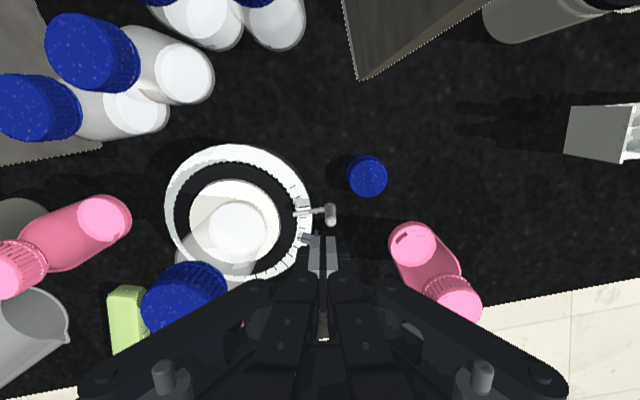

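Wrist view: the pin top is near (331,208), the rider near (308,239) and the flange centre near (238,212). The fingers are clear and the way behind the pin is free.

```bash
python3 - <<'E'
from h import *
a=cv2.imread('pics/w1.png')
cv2.imwrite('pics/w1c.png',cv2.resize(a[190:260,270:350],(800,700)[:2],interpolation=cv2.INTER_CUBIC)[:600])
g=a[135:300,155:325].min(2)>165
m=max(cv2.findContours(g.astype(np.uint8),cv2.RETR_EXTERNAL,cv2.CHAIN_APPROX_NONE)[0],key=len)[:,0]+[155,135]
P=np.array([ray('wrist',u,v,.05)[:2] for u,v in m])
P=P[P[:,0]>.545]
f=lambda p:np.hypot(P[:,0]-p[0],P[:,1]-p[1])-.092
from scipy.optimize import least_squares
r=least_squares(f,[.553,.134],loss='soft_l1',f_scale=.001);print(r.x,np.median(abs(r.fun)),len(P))
for n in [(238,212)]: print(ray('wrist',*n,.05))
print('pin',ray('wrist',331,208,.107),'rider',ray('wrist',308,239,.055))
E
```

```text
[0.53809416 0.13448271] 0.01079237841205484 605
[0.56527308 0.1290159  0.05      ]
pin [0.56351752 0.01324337 0.107     ] rider [0.51145443 0.05353045 0.055     ]
```

View pics/w1c.png

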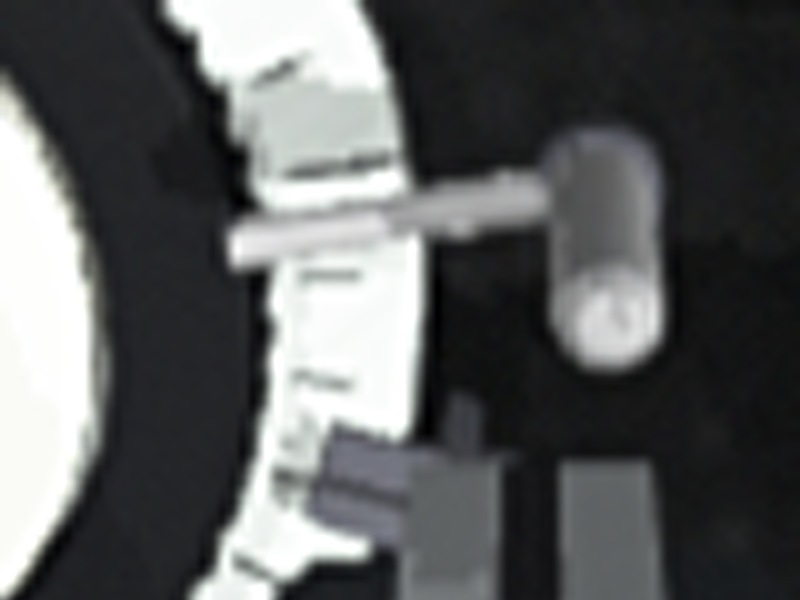

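```bash
python3 - <<'E'
from h import *
C=np.array([.5528,.1342])
W=lambda x,y:(270+x/10,190+y/10)
def ang(p): d=p[:2]-C; return np.degrees(np.arctan2(d[0],-d[1])).round(2),np.hypot(*d).round(4)
for n,p,z in [('pin',(608,318),.107),('rodin',(240,250),.064),('rodout',(540,192),.064),('rl_in',(322,480),.055),('rl_out',(405,497),.055),('m1',(340,165),.05),('m2',(330,275),.05),('m3',(325,382),.05),('m4',(290,480),.05),('m5',(250,568),.05)]:
    X=ray('wrist',*W(*p),z);print(n,X.round(4),ang(X))
E
```

```text
pin [0.5489 0.0169 0.107 ] (np.float64(-1.91), np.float64(0.1174))
rodin [0.5499 0.0602 0.064 ] (np.float64(-2.22), np.float64(0.0741))
rodout [0.5486 0.0239 0.064 ] (np.float64(-2.2), np.float64(0.1104))
rl_in [0.5145 0.0602 0.055 ] (np.float64(-27.36), np.float64(0.0833))
rl_out [0.5098 0.0507 0.055 ] (np.float64(-27.27), np.float64(0.0939))
m1 [0.5528 0.048  0.05  ] (np.float64(0.02), np.float64(0.0862))
m2 [0.5391 0.053  0.05  ] (np.float64(-9.57), np.float64(0.0824))
m3 [0.5253 0.0573 0.05  ] (np.float64(-19.7), np.float64(0.0817))
m4 [0.5132 0.0652 0.05  ] (np.float64(-29.82), np.float64(0.0796))
m5 [0.5024 0.0734 0.05  ] (np.float64(-39.66), np.float64(0.0789))
```

```bash

python3 -m creep '[[255,0,9,20,0],[255,0,9,45,0],[255,0,9,70,0],[255,0,9,95,0],[255,0,9,120,0],[255,0,9,138,0],[255,0,9,148,0],[255,0,9,150,0],[255,0,9,150,0]]'
python3 -m creep '[[255,-4,0,0,0],[255,-8,0,0,0],[255,-11,0,0,0],[255,-13,0,0,0],[255,-15,0,0,0],[255,-17,0,0,0],[255,-19,0,0,0],[255,-21,0,0,0],[255,-23,0,0,0],[255,-25,0,0,0],[255,-25,0,0,0]]'
python3 - <<'E'
from h import *
save('wrist','w2.png',(220,160,160,120),5)
E
```

```text
t: 3.38
tool_pos: [0.5821, 0.0085, 0.0813]
tool_rot: [3.119, -0.377, -0.001]
contact_force: [0.0, 0.5, -0.6]
opening: -0.0001
t: 4.3
tool_pos: [0.5579, 0.0152, 0.0813]
tool_rot: [-3.119, 0.375, 0.0]
contact_force: [0.3, -0.6, 1.1]
opening: -0.0003
```

View pics/w2.png

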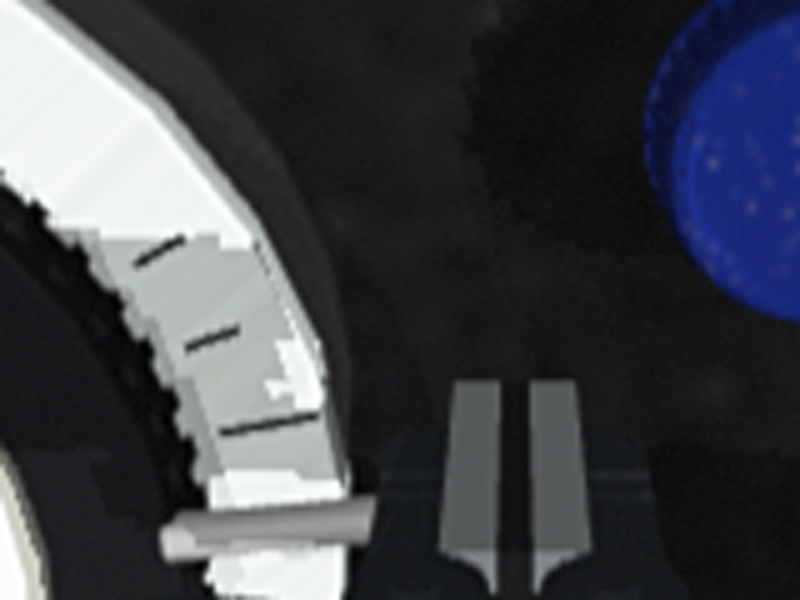

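The fingertips stand on the far side of the pin, which the gripper now hides. The rod shows at crop (165,540)–(375,515), just past the long mark at (270,425). I'll measure the rod and continue.

```bash
cat >> h.py <<'E'
C=np.array([.5528,.1342])
def ang(p): d=p[:2]-C; return np.degrees(np.arctan2(d[0],-d[1])).round(2),np.hypot(*d).round(4)
E
python3 - <<'E'
from h import *
for p in [(165,540),(375,520)]: X=ray('wrist',220+p[0]/5,160+p[1]/5,.064);print(X,ang(X))
E
python3 -m creep '[[255,-2,0,0,0],[255,-4,0,0,0],[255,-6,0,0,0],[255,-8,0,0,0],[255,-10,0,0,0],[255,-12,0,0,0],[255,-14,0,0,0],[255,-16,0,0,0],[255,-18,0,0,0],[255,-20,0,0,0],[255,-22,0,0,0],[255,-24,0,0,0]]'
python3 -m creep '[[255,-2,0,0,0],[255,-4,0,0,0],[255,-6,0,0,0],[255,-8,0,0,0],[255,-8,0,0,0]]'
python3 - <<'E'
from h import *
save('wrist','w3.png');
a=cv2.imread('pics/w3.png');b=ctrl.get_image('side')[180:240,270:350,::-1]
cv2.imwrite('pics/w3c.png',np.vstack([cv2.resize(a[200:320,190:350],(640,300*640*120//160//300)[:2],interpolation=cv2.INTER_CUBIC)[:300*2]]))
cv2.imwrite('pics/s3c.png',cv2.resize(b,(800,600),interpolation=cv2.INTER_CUBIC))
E
```

```text
[0.54756091 0.06477324 0.064     ] (np.float64(-4.32), np.float64(0.0696))
[0.54394638 0.0374671  0.064     ] (np.float64(-5.23), np.float64(0.0971))
t: 5.35
tool_pos: [0.5347, 0.021, 0.0813]
tool_rot: [-3.119, 0.375, -0.0]
contact_force: [1.0, 0.3, -0.9]
opening: -0.0002
t: 5.77
tool_pos: [0.5266, 0.0229, 0.0813]
tool_rot: [3.119, -0.374, -0.001]
contact_force: [0.1, 0.3, -0.4]
opening: 0.0003
```

View pics/w3c.png

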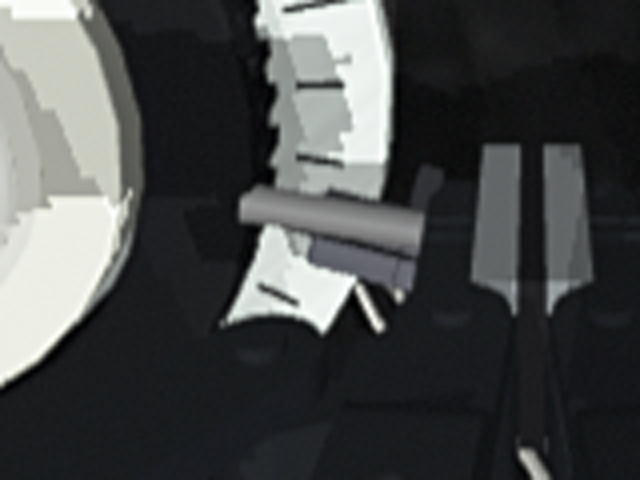

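View pics/s3c.png

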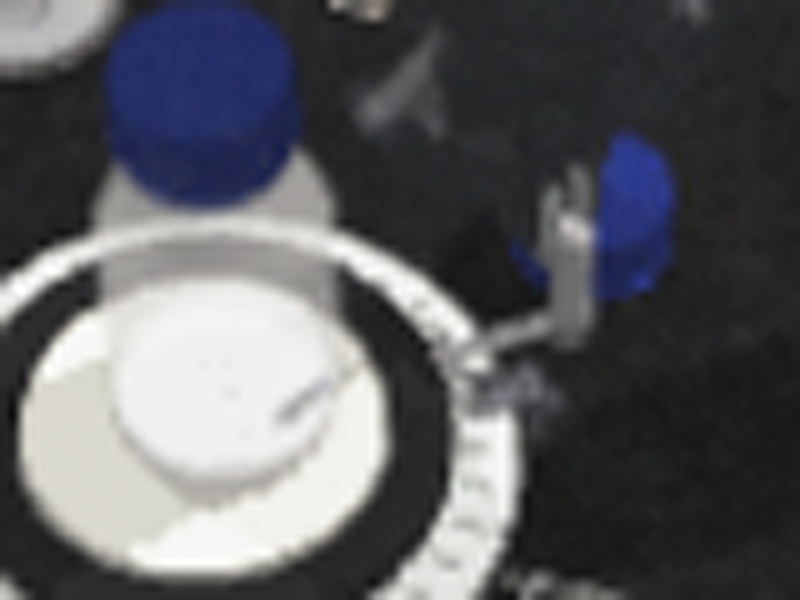

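Wrist crop (×4, offset 190,200): the rod axis runs (250,207)–(420,232), just short of the rider's line, which runs (320,239)–(408,258). I'll measure the gap.

```bash
python3 - <<'E'
from h import *
o=ctrl.get_obs();print(o['tool_pos'],o['contact_force'])
for n,p,z in [('rod',(250,208),.064),('rod',(335,219),.064),('rod',(418,232),.064),('rider',(322,239),.055),('rider',(365,249),.055),('rider',(405,258),.055),('m30',(318,159),.05),('m20',(320,85),.05),('m50',(278,295),.05)]:
    X=ray('wrist',190+p[0]/4,200+p[1]/4,z);print(n,X.round(4),ang(X))
E
```

```text
[0.52663599 0.02271996 0.08113367] [-0.1074747   0.27112272 -0.09834666]
rod [0.5275 0.0688 0.064 ] (np.float64(-21.13), np.float64(0.0701))
rod [0.5224 0.0563 0.064 ] (np.float64(-21.28), np.float64(0.0836))
rod [0.517 0.044 0.064] (np.float64(-21.63), np.float64(0.097))
rider [0.5148 0.0624 0.055 ] (np.float64(-27.89), np.float64(0.0812))
rider [0.5112 0.0559 0.055 ] (np.float64(-27.95), np.float64(0.0887))
rider [0.5079 0.0497 0.055 ] (np.float64(-27.97), np.float64(0.0957))
m30 [0.5272 0.0603 0.05  ] (np.float64(-19.13), np.float64(0.0782))
m20 [0.5402 0.056  0.05  ] (np.float64(-9.18), np.float64(0.0792))
m50 [0.5033 0.075  0.05  ] (np.float64(-39.92), np.float64(0.0772))
```

```bash

python3 -m creep '[[255,-2,0,0,0],[255,-4,0,0,0],[255,-6,0,0,0],[255,-8,0,0,0],[255,-9.5,0,0,0],[255,-11,0,0,0],[255,-12,0,0,0],[255,-12.7,0,0,0],[255,-12.7,0,0,0],[255,-12.7,0,0,0]]'
python3 -m creep '[[255,4,0,0,0],[255,12,0,0,0],[255,22,0,0,0],[255,30,0,0,0],[255,30,0,0,0],[255,30,0,-20,0],[255,30,0,-50,0],[255,30,0,-80,0],[255,30,0,-110,0],[255,30,0,-140,0],[255,30,0,-150,0],[255,30,0,-150,0]]'
python3 - <<'E'
from h import *
save('wrist','w4.png')
a=cv2.imread('pics/w4.png')
cv2.imwrite('pics/w4c.png',cv2.resize(a[170:270,250:370],(720,600),interpolation=cv2.INTER_CUBIC))
E
```

```text
t: 6.7
tool_pos: [0.5146, 0.0256, 0.0813]
tool_rot: [3.119, -0.375, -0.001]
contact_force: [0.1, -0.1, -0.4]
opening: 0.0005
t: 7.7
tool_pos: [0.5459, 0.0183, 0.2353]
tool_rot: [-3.119, 0.375, -0.011]
contact_force: [0.4, -0.0, 0.4]
opening: -0.0001
```

View pics/w4c.png

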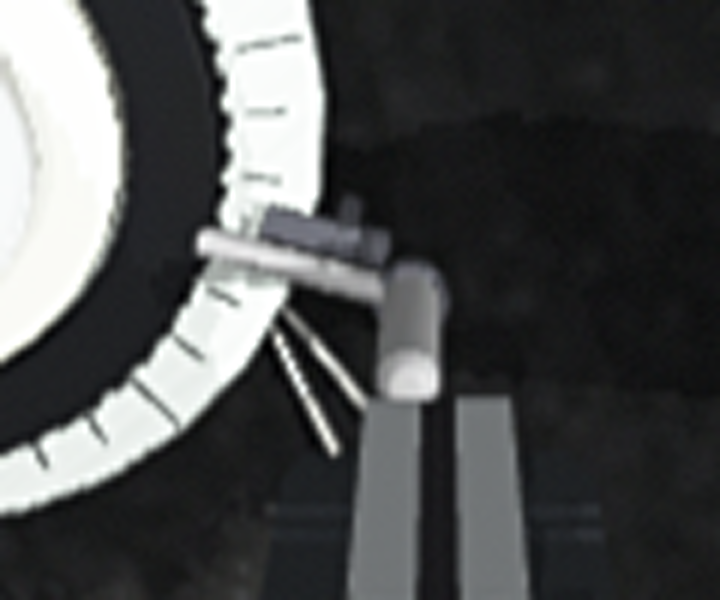

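```bash
python3 - <<'E'
from h import *
for n,p,z in [('rod',(205,243),.064),('rod',(290,266),.064),('rod',(378,290),.064),('pin',(408,375),.107),('rider far edge',(268,209),.055),('rider far edge',(340,229),.055),('m20',(268,111),.05),('m30',(263,178),.05),('m50',(223,295),.05)]:
    X=ray('wrist',250+p[0]/6,170+p[1]/6,z);print(n,X.round(4),ang(X))
# predicted rider mark line & lever line at a given angle
for A,z,rs in [(-27.5,.055,(.083,.100)),(-27.5,.064,(.073,.109))]:
    a=np.radians(A)
    for r in rs: u,v=proj('wrist',[C[0]+r*np.sin(a),C[1]-r*np.cos(a),z]);print(A,z,r,(u-250)*6,(v-170)*6)
E
```

```text
rod [0.5188 0.0719 0.064 ] (np.float64(-28.58), np.float64(0.071))
rod [0.5102 0.0569 0.064 ] (np.float64(-28.85), np.float64(0.0883))
rod [0.5011 0.0412 0.064 ] (np.float64(-29.05), np.float64(0.1064))
pin [0.5009 0.0344 0.107 ] (np.float64(-27.5), np.float64(0.1125))
rider far edge [0.5199 0.0596 0.055 ] (np.float64(-23.77), np.float64(0.0815))
rider far edge [0.5124 0.0466 0.055 ] (np.float64(-24.77), np.float64(0.0965))
m20 [0.5385 0.055  0.05  ] (np.float64(-10.25), np.float64(0.0805))
m30 [0.5251 0.0597 0.05  ] (np.float64(-20.43), np.float64(0.0795))
m50 [0.5023 0.0746 0.05  ] (np.float64(-40.26), np.float64(0.0781))
-27.5 0.055 0.083 270.35869787508204 234.88393479727074
-27.5 0.055 0.1 352.16323766578694 253.66460083924983
-27.5 0.064 0.073 216.43544549085073 239.11620080847234
-27.5 0.064 0.109 394.22161770458047 279.8026030047856
```

Rod is at about -28.8° against about -28.8° for the rider (far edge plus half-width), and the pin gives -27.5°. One check free of parallax: put the camera in the lever's vertical plane.

```bash
python3 - <<'E'
from h import *
from scipy.spatial.transform import Rotation as Ro
o=ctrl.get_obs();R=Ro.from_rotvec(o['tool_rot']).as_matrix()
k=ctrl.calibration('wrist');c=-np.array(k['R']).T@np.array(k['t']);print('cam',c,'fwd',np.array(k['R'])[2],'off tool',R.T@(c-o['tool_pos']))
a=np.radians(-28);d=np.array([np.sin(a),-np.cos(a)])
for r in (.115,.13,.15,.17):
  t=C+r*d-c[:2];print(r,(R.T@np.r_[t,0]*1000).round(1))
E
```

```text
cam [0.61943695 0.00081028 0.37426198] fwd [-0.29193533  0.07062897 -0.95382667] off tool [ 0.07720125 -0.00059532 -0.14177653]
0.115 [-124.7   -2.4   -0.3]
0.13 [-128.4   12.2   -0.3]
0.15 [-133.4   31.6   -0.3]
0.17 [-138.3   50.9   -0.3]
```

```bash

python3 -m creep '[[255,-25,6,0,0],[255,-55,13,0,0],[255,-85,20,0,0],[255,-115,27,0,0],[255,-130,31,0,0],[255,-133,32,0,0],[255,-133,32,0,0],[255,-133,32,0,0]]'
python3 - <<'E'
from h import *
a=np.radians(-28);u,v=map(int,proj('wrist',[C[0]+.09*np.sin(a),C[1]-.09*np.cos(a),.055]));print(u,v)
x,y=max(u-50,0),max(v-40,0);print(x,y);save('wrist','w5.png',(x,y,100,75),8)
k=ctrl.calibration('wrist');c=-np.array(k['R']).T@np.array(k['t']);print(c,ang(c))
E
```

```text
t: 8.42
tool_pos: [0.4071, 0.019, 0.2299]
tool_rot: [-3.119, 0.375, 0.003]
contact_force: [-0.4, -0.9, 0.5]
opening: -0.0
267 93
217 53
[0.48276414 0.00123518 0.37197461] (np.float64(-27.78), np.float64(0.1503))
```

View pics/w5.png

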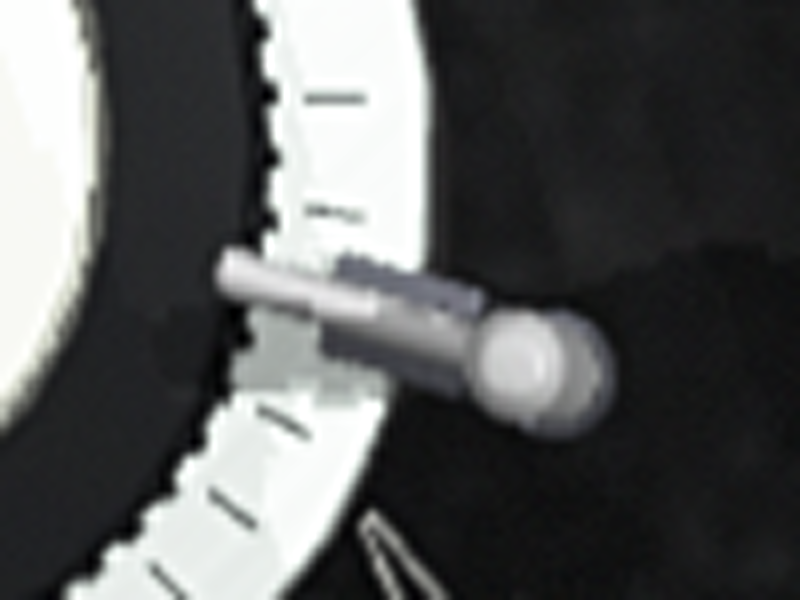

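From in the lever's plane, the rod runs down the middle of the rider, with an even margin of rider on both sides. Any offset is at most about 1°, against the 2.9° allowed. The arm is clear, so I'm handing in.

```bash
python3 -c "
from station import ctrl
print(ctrl.finish_job())"
```

```text
the job is handed in; nothing more can be done
None
```

The lever now lies over the middle of the rider, and the job was handed in at about 8.5 s of the 48 s. I pushed the pin about 26° clockwise from its far side with the shut fingertips at 81 mm height, in slow steps. The contact force at the end of each push read 1.5 N or less. I then backed off and lifted clear.

**Lever on the rider:** The last close look was taken with the camera in the lever's own plane. It showed the rod centred on the rider to within about 1°, against the 2.9° allowed.

**Where the checks disagreed:** Just before that look, the rod measured about -28.8°, which matched the rider measured from its far edge. The pin top gave -27.5°, and earlier looks put the rider's line at -27.3° and -27.9°. I put this spread of about 1.5° down to parallax and calibration.

**Not re-measured:** I did not measure the positions of the bottle or the bystanders again after the push. The pictures showed nothing disturbed near the path. The hand-in gave no verdict.

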